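Hang the hand fork on the drop-latch hook

ROBOT

A 6-joint arm with a two-finger parallel gripper is mounted at the origin on the work surface. World frame = base frame: x ahead of the robot, y to its left, z up, the work surface at z = 0. Lengths are in mm, angles in rad, forces in N, time in s.
With the tool pointing down it reaches from about 350 to 775 mm from the base axis. Payload 7.3 kg.
Tool frame: the origin (TCP) lies on the centre line of the jaws, within the pads' length; the fingertips stand 22 mm ahead of it and the grasp point (between the pads) lies 3 mm ahead of it; z points along the fingers, y is the direction in which the jaws open and shut (so a half turn about z gives the same grasp; the last joint's range is limited). The gripper opens to 92 mm and grips with 3 to 60 N. Pads are 19 mm wide; open, the fingers measure 130 mm over their backs; the gripper's body (75 mm by 190 mm) begins 47 mm behind the grasp point.
Start: joints at [1.044, 0.342, 1.524, -0, 1.275, -0.146], TCP at [195.109, 487.417, 248.741] pointing down, gripper open.
Joint ranges: [-2.53, 2.53], [-0.77, 2.02], [0.04, 2.7], [-1, 4.14], [0.28, 2.66], [-3.11, 3.11]. Speed limits (rad/s): [2.57, 2.57, 3.14, 3.14, 3.14, 3.14].

INTERFACE

Orientations are given as [roll, pitch, yaw] about the fixed x, y, z axes, in that order (R = Rz(yaw) Ry(pitch) Rx(roll)).
In Python, from plant import get_obs, capture, close_job gives the robot as it stands.
- The arm moves only by the tool carry_out, never from a script. Its arguments are lists of equal length, an entry for each row: "xyz": the shift along the tool's x, y, z scaled (see below), a list of three; "dr": the turn, a rotation vector about the tool's x, y, z scaled (see below), a list of three. A call has 1 to 8 rows; each row shifts and turns the commanded pose from where the row before left it, along the tool's axes as they then stand; what a row does not reach is not made up. The controller multiplies each number of a shift by 0.06 m and each number of a turn by 8 degrees. A row lasts 1/8 s, in which the tool goes at most 62.5 mm and 10.7 degrees, less where a joint would pass 70% of its speed; a pose out of reach is approached as far as the arm can. A call with a number of a shift or a turn outside -1 to 1 is refused whole. A call with a gripper value outside its range is refused whole. "gripper" is the gripper's target within -1 to 1 (fully open at 1, half-way at 0, shut at -1), set as the call begins (left out, the last holds). The fingers move at their own pace and stop on an object; the grip force is fixed at half the most. Time passes only in rows, so rows that do not move let the fingers close. It gives the time, the measured TCP pose, the force and the opening at its end, in the units of the state.
- get_obs(): the state, without advancing time (a new reading comes with each control period).
- capture(name): name is "scene" or "side" or "wrist"; returns a dict with "image" (480x640x3 uint8, blue, green, red), "fx", "fy", "cx", "cy" (pixels), "pose" (4x4, takes a point from camera to world coordinates). Camera axes: x right, y up, looking along -z (the intrinsics and any distortion apply to the point x, -y, -z); pixel columns grow to the right and rows downward; lengths in mm; the calibration is good to about 2 mm. A picture is of the moment at which its call begins. There is no depth.
- close_job(): hands the job in, once; it reports no verdict.
The state is a dict: "time": time; "joint_positions": joint angles; "dq": joint speeds; "tau": joint torques, N m; "tool_pos": TCP position; "tcp_rot": TCP orientation; "contact_force": force on the tool from outside, world axes, zero at the start; "moment": the same for the moment, N m; "grip_width": finger opening in mm.
Only numpy, scipy, OpenCV 4.12 (cv2) and the standard library are available. Lean on these libraries where they do the work, as an engineer would, in place of code of your own. Each camera call takes 0.05 s, during which the arm holds its last target.

TASK

Draw the hand fork upright out of its well on the turntable and hang it by its eye on the drop-latch hook: find the peg by feel, slide the eye along it so that it lifts the brass flap, and go on until the flap drops shut behind the eye, then leave the fork hanging straight down on the peg. Be gentle: never bear on the hook with more than about 15 N, do not drop the fork on the bench, and leave the pot, the jar and the seedling tray where they stand.

Things in the scene. Friction and masses are not known exactly. Their poses are not given: they have to be found in the camera images.
- turntable: Fixed birch-plywood lazy susan (does not turn), disc 250 mm across, top 30 mm above the bench; origin on the bench under its centre. At its centre a plywood tool well, 28 mm (x) by 63 mm (y) outside, rim 80 mm above the bench; pocket 12 mm (x) by 47 mm (y), its floor the disc's top. The fork stands in it with about 1 mm of play.
- fork: Loose hand fork, 190 mm long, 0.18 to 0.29 kg, upright at the start. Origin between the tine tips, z up to the eye. Tines and crossbar 44 mm wide (y), 10 mm thick (x), up to z = 47 mm; thin neck; round wooden handle 26 mm thick, z = 65 to 131 mm; red flat head 36 mm wide (y), 12 mm thick (x), z = 131 to 190 mm, with flat sides to grip. Same front and back.
- eye (a point): Centre of the fork's eye: a rectangular hole through the head along the fork's x, 20 mm wide (y), 14 mm high (z), 175 mm above the tine tips. Above it a top bar 8 mm high, beside it 8 mm walls, below it 37 mm of solid flat head. Axes as the fork's.
- stand: Fixed hook stand: dark wooden foot 120 by 110 mm, 18 mm thick, and a post 268 mm high; origin on the bench below the hook's back plate (plane x = 0, just in front of the post). A steel peg 10 mm thick runs level over y = 0 from its rounded free tip at x = -85 mm to the plate. The eye goes on in the stand's +x direction.
- peg_mark (a point): Mark straight above the peg's free tip: x = -85 mm, y = 0 on the stand, 259 mm above the bench; axes as the stand's. CAUTION: the hook is clamped to the post by hand, so the peg's axis lies anywhere from 6 to 42 mm BELOW this mark (not measured: find it by touch or sight); in x and y the mark is true. It does not move when the peg springs.
- peg_stop (a point): Point level with the peg mark, 6 to 42 mm above the centre of the front face of the collar (24 mm across) that stops the eye, stand x = -12 mm. Peg, collar, flap and the arm over them (16 mm wide, reaching to x = -58 mm, 41 to 47 mm above the peg axis) are sprung along x: they give from 2 N on, 0.5 N per mm, 15 mm at most, then hard. Up and down rigid.
- flap (a joint): Brass gravity flap, 16 mm wide, 30 mm long, 80 g, hinged at stand x = -50 mm, 36 mm above the peg axis; its edge hangs 1 mm above the peg. 0 = shut; swings only toward the post and up, to 1.4 rad. The eye's top bar lifts it to about 0.7 rad, then it slides over the bar and falls to 0 once the eye centre passes about x = -24 mm (at the collar: -18 mm).
- pot: Terracotta pot, 76 mm across, 75 mm high, loose on the turntable; origin under its centre. Leave it alone.
- jar: Small glass jar with a cap, 52 mm across, 75 mm high, loose on the turntable; origin under its centre. Leave it alone.
- tray: Green plastic seedling tray with compartments, 160 by 100 mm, 45 mm high, loose on the bench between turntable and stand; origin under its centre. Leave it alone.
There are look-alikes about, which are no part of the job. Leave any turquoise look-alike of the fork alone.

How it is judged (in metres and radians):
On the way, in this order (a step that is already met when the one before it is completed fails the run):
1. the fork has been drawn up out of its well (z of eye in the frame of turntable above 0.256 m), for 0.1 s.
2. the flap is lifted by more than 0.4 rad with the fork's eye on the peg (value of joint flap above 0.4 rad and x of eye in the frame of peg_mark above 0.01 m and y of eye in the frame of peg_mark between -0.012 and 0.012 m), for 0.05 s.
At the end, for the whole second after the job is handed in: Fork hanging at rest (under 0.05 m/s), weight on the hook (over 0.8 N), upright within 0.2 rad; flap below 0.15 rad; eye centre at x = -46 to -8 mm of the stand, within 12 mm of the peg line sideways, 0 to 52 mm below the peg mark (value of joint flap below 0.15 rad and x of eye in the frame of stand between -0.046 and -0.008 m and y of eye in the frame of stand between -0.012 and 0.012 m and z of eye in the frame of peg_mark between -0.052 and 0 m and contact force between fork and stand above 0.8 N and angle between fork's own z axis and vertical below 0.2 rad and linear speed of fork below 0.05 m/s); the robot touches nothing.
It fails at once if the fork bears on the hook stand with more than 15 N (contact force between fork and stand above 15 N).
It fails at once if the robot bears on the hook stand with more than 15 N (contact force between any of the fingers, the arm and stand above 15 N).
It fails at once if the fork is dropped or lowered so that its tine tips come within 15 mm of the bench (height (world z) of fork below 0.015 m).
It fails at once if the pot, jar or tray is moved by more than 20 mm or tipped (distance of any of pot, jar, tray from where it was at the start of the episode above 0.02 m or angle between any of pot, jar, tray's own z axis and vertical above 0.3 rad).
It also fails if it takes over 64 s, if anything falls off the work surface, if the arm or the gripper's body presses on something with over 40 N, if the wrist force passes 120 N, or if a joint passes its speed limit or range.

## Working session

There is one attempt and no reset: what is moved stays moved. The work goes in short steps, Python scripts to look and compute and a tool call to move; the robot and the scene stay as the last step left them, time stands still between calls to the robot, and variables do not carry over. Pictures are saved under pics/ and viewed, and the job is handed in when it is done.

Besides the shell and the picture viewer there is one more tool, called by a JSON object that holds its "name" and its "arguments". carry_out: Moves the arm, as the interface text tells. Shifts and turns lie within -1 to 1; 1 stands for 0.06 m of shift or 8 degrees of turn. Its arguments: {"type":"object","properties":{"xyz":{"type":"array"},"dr":{"type":"array"},"gripper":{"type":"number"}},"required":["xyz","dr"]}

```bash
mkdir -p pics; ls
python3 - <<'E'
from plant import get_obs, capture
import cv2,numpy as np,pickle
print(get_obs())
d={}
for n in ("scene","side","wrist"):
    c=capture(n); d[n]=c; cv2.imwrite(f"pics/{n}0.png",c["image"]); print(n,{k:np.round(v,3) if k!="image" else 0 for k,v in c.items()})
pickle.dump(d,open("c0.pkl","wb"))
E
```

```text
pics
{'time': 0.0, 'joint_positions': array([ 1.04400384e+00,  3.42732216e-01,  1.52506361e+00, -4.21069169e-06,
        1.27539277e+00, -1.46000691e-01]), 'dq': array([-1.04815755e-05, -4.06498848e-04,  1.21857698e-03,  1.09313228e-03,
        1.22199503e-04,  4.83933792e-04]), 'tau': array([-1.84161632e-03, -4.31232297e+01, -2.44217008e+01,  7.14785582e-02,
        5.59347065e-02, -1.48425252e-04]), 'tool_pos': array([194.90032981, 487.05894632, 248.02375276]), 'tcp_rot': array([-3.14001310e+00, -2.28198646e-04,  2.76080190e+00]), 'contact_force': array([-0.61090395, -0.34692536,  0.22192978]), 'moment': array([-0.00806782,  0.01337953, -0.01804894]), 'grip_width': 91.840803969224}
scene {'image': 0, 'fx': np.float64(565.408), 'fy': np.float64(565.408), 'cx': np.float64(319.289), 'cy': np.float64(244.072), 'pose': array([[-1.040000e-01, -8.550000e-01,  5.080000e-01,  1.186322e+03],
       [ 9.950000e-01, -9.100000e-02,  5.200000e-02,  1.210620e+02],
       [ 2.000000e-03,  5.100000e-01,  8.600000e-01,  1.101110e+03],
       [ 0.000000e+00,  0.000000e+00,  0.000000e+00,  1.000000e+00]])}
side {'image': 0, 'fx': np.float64(440.788), 'fy': np.float64(440.788), 'cx': np.float64(323.563), 'cy': np.float64(229.529), 'pose': array([[ 9.43000e-01,  2.37000e-01, -2.33000e-01,  3.60297e+02],
       [-3.32000e-01,  6.64000e-01, -6.70000e-01, -6.60032e+02],
       [-4.00000e-03,  7.09000e-01,  7.05000e-01,  9.60578e+02],
       [ 0.00000e+00,  0.00000e+00,  0.00000e+00,  1.00000e+00]])}
wrist {'image': 0, 'fx': np.float64(401.459), 'fy': np.float64(401.459), 'cx': np.float64(317.479), 'cy': np.float64(242.755), 'pose': array([[ 3.72000e-01, -8.85000e-01, -2.80000e-01,  1.18639e+02],
       [ 9.28000e-01,  3.55000e-01,  1.14000e-01,  5.17112e+02],
       [-1.00000e-03, -3.03000e-01,  9.53000e-01,  3.83371e+02],
       [ 0.00000e+00,  0.00000e+00,  0.00000e+00,  1.00000e+00]])}
```

View pics/scene0.png

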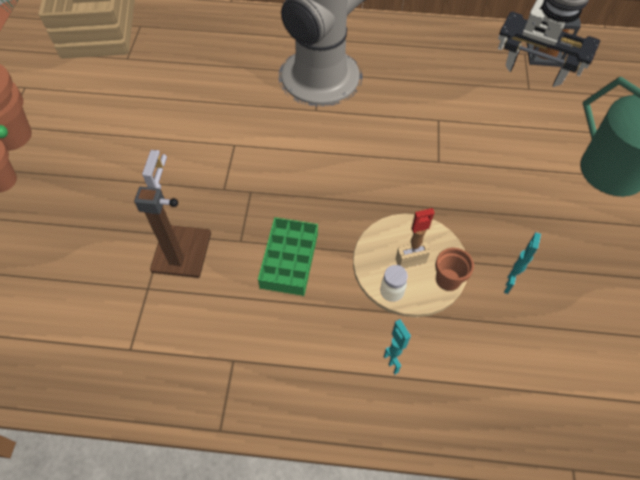

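View pics/side0.png

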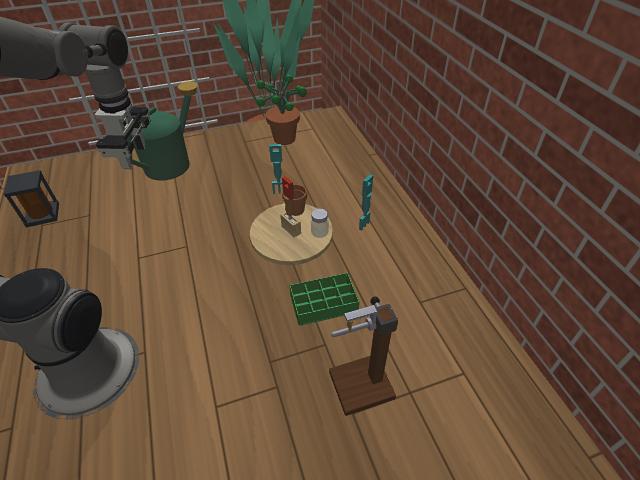

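View pics/wrist0.png

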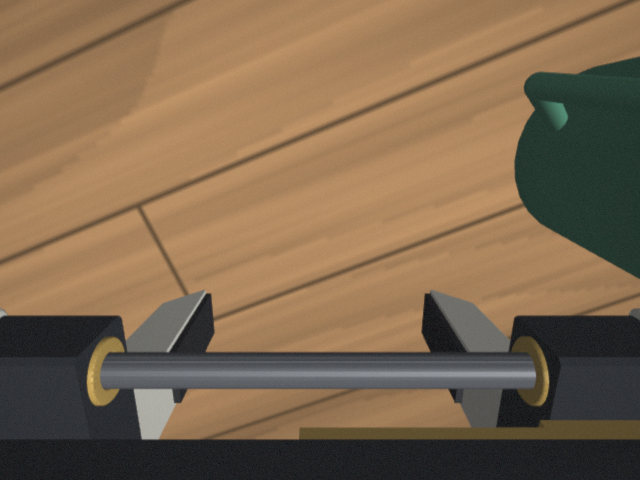

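Candidates for the fork in the scene view are the red-headed one in the well at (422,220), a turquoise one at (523,262) and a turquoise one at (398,345). The description says a red head standing in the well, so I choose (422,220) and check it in crops.

Run:
```python
import cv2,pickle
d=pickle.load(open("c0.pkl","rb"))
s=d["scene"]["image"]; w=d["side"]["image"]
cv2.imwrite("pics/a.png",cv2.resize(s[190:320,340:500],None,fx=5,fy=4.5,interpolation=cv2.INTER_CUBIC)[:600])
cv2.imwrite("pics/b.png",cv2.resize(s[140:290,120:240],None,fx=4,fy=4,interpolation=cv2.INTER_CUBIC))
cv2.imwrite("pics/c.png",cv2.resize(w[280:420,310:430],None,fx=4,fy=4,interpolation=cv2.INTER_CUBIC))
cv2.imwrite("pics/d.png",cv2.resize(w[160:270,240:350],None,fx=5,fy=5,interpolation=cv2.INTER_CUBIC))
```

```text
(no output)
```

View pics/a.png

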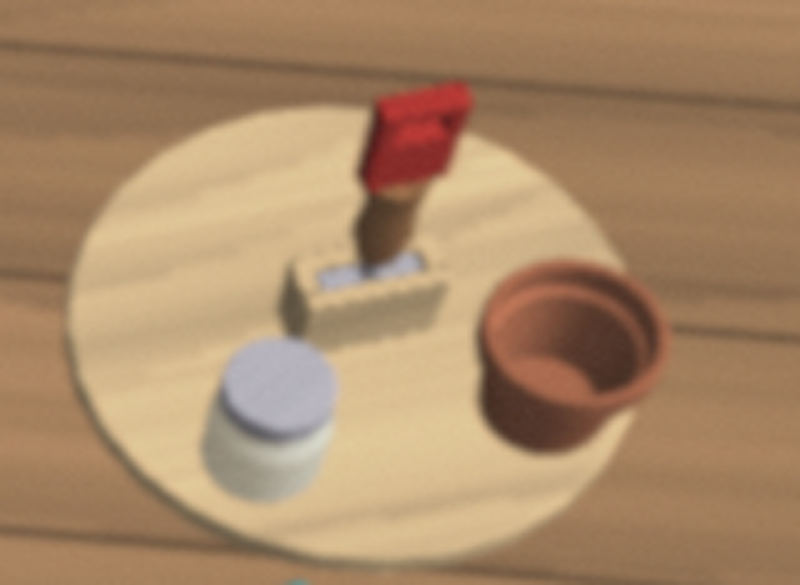

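View pics/b.png

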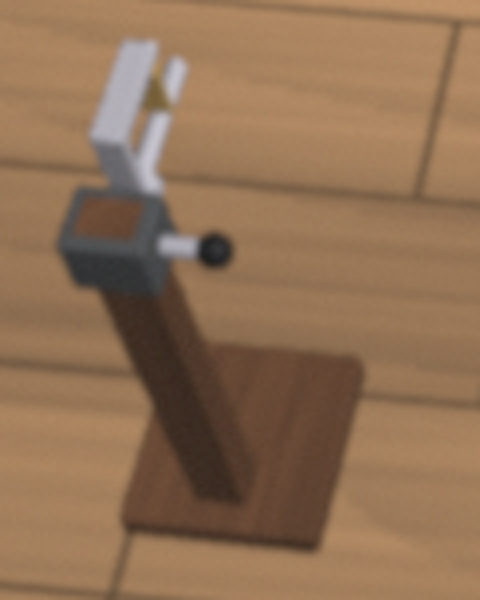

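View pics/c.png

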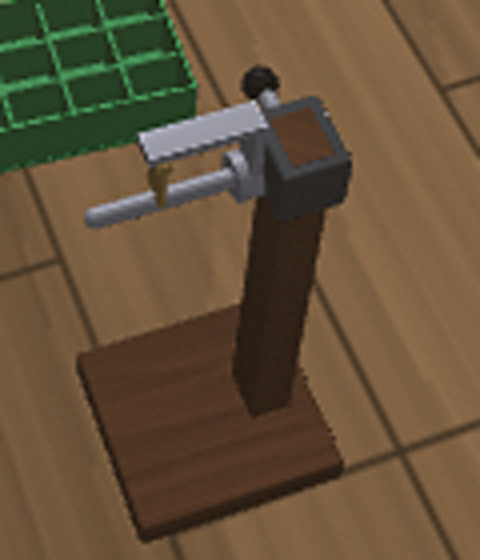

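View pics/d.png

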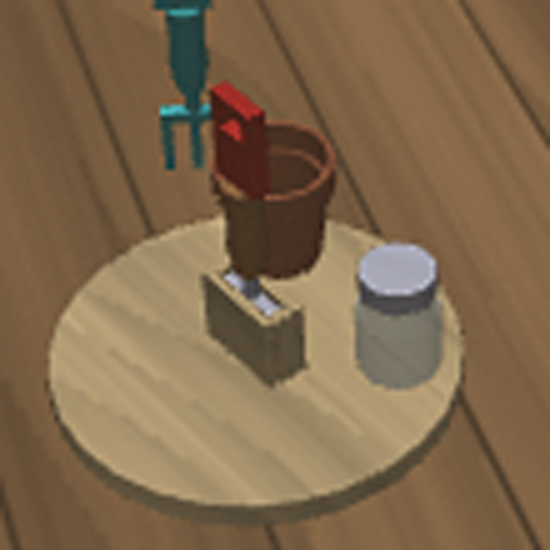

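Run:
```python
import cv2,pickle
d=pickle.load(open("c0.pkl","rb"))
s=d["scene"]["image"]; w=d["side"]["image"]
def crop(im,x0,y0,x1,y1,k,f):
    c=cv2.resize(im[y0:y1,x0:x1],None,fx=k,fy=k,interpolation=cv2.INTER_CUBIC)
    for x in range(x0,x1,10):
        cv2.line(c,((x-x0)*k,0),((x-x0)*k,6),(255,255,255),1); cv2.putText(c,str(x),((x-x0)*k,16),0,.35,(255,255,255),1)
    for y in range(y0,y1,10):
        cv2.line(c,(0,(y-y0)*k),(6,(y-y0)*k),(255,255,255),1); cv2.putText(c,str(y),(8,(y-y0)*k+4),0,.35,(255,255,255),1)
    cv2.imwrite(f,c)
crop(s,390,200,440,272,8,"pics/a2.png")
crop(w,270,170,310,242,8,"pics/d2.png")
crop(s,130,145,185,215,8,"pics/b2.png")
crop(w,325,295,405,340,9,"pics/c2.png")
```

```text
(no output)
```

View pics/a2.png

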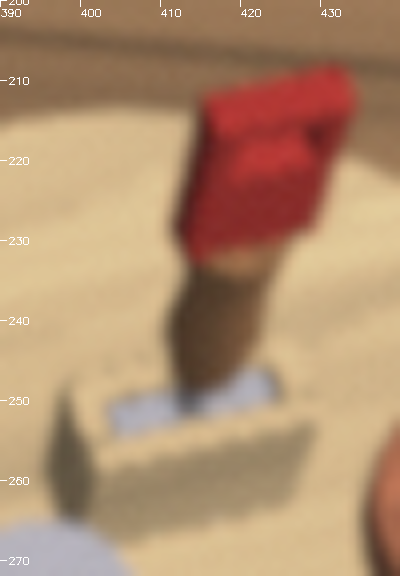

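View pics/d2.png

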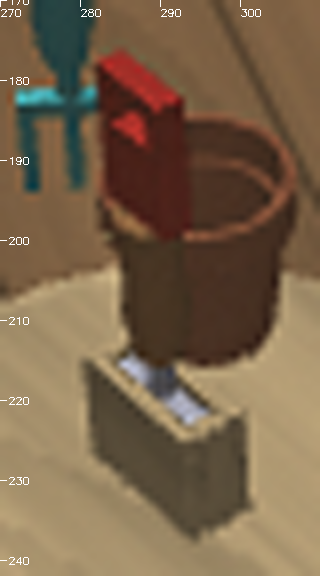

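View pics/b2.png

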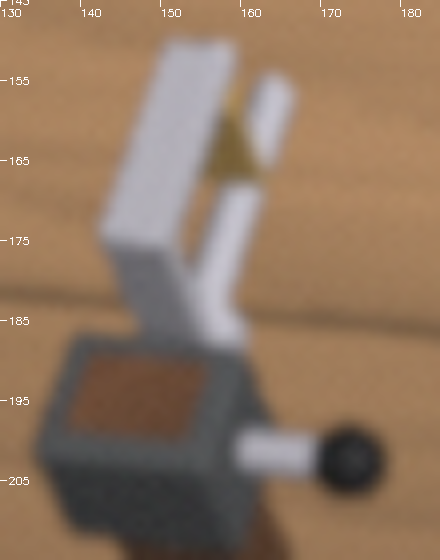

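View pics/c2.png

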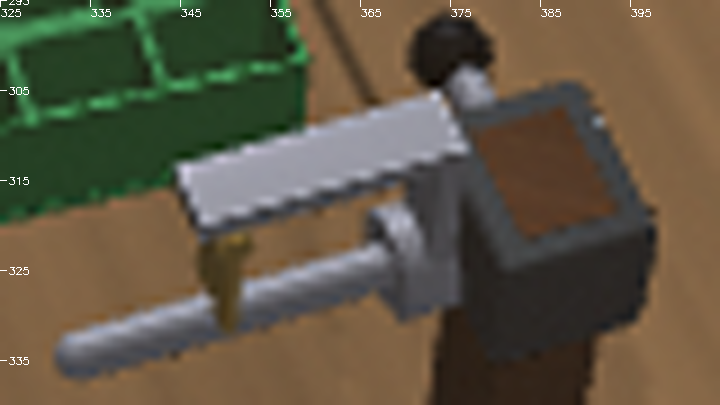

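```bash
cat > h.py <<'E'
import numpy as np,cv2
from scipy.optimize import least_squares
def proj(c,P):
    P=np.atleast_2d(P).astype(float); T=c["pose"]; q=(P-T[:3,3])@T[:3,:3]
    return np.c_[c["cx"]+c["fx"]*q[:,0]/-q[:,2], c["cy"]-c["fy"]*q[:,1]/-q[:,2]]
def place(o,yaw,P):
    P=np.atleast_2d(P).astype(float); R=np.array([[np.cos(yaw),-np.sin(yaw),0],[np.sin(yaw),np.cos(yaw),0],[0,0,1]]); return P@R.T+np.array(o)
E
python3 - <<'E'
from h import *
import pickle
d=pickle.load(open("c0.pkl","rb"));S,W=d["scene"],d["side"]
h,b=220,161
fork=[(S,(-6,-18,h),(415.6,211.9)),(S,(-6,18,h),(433.7,208.5)),(S,(6,18,h),(434.3,213.5)),(S,(6,-18,h),(416.5,216.9)),(S,(6,-18,b),(413.7,233.1)),(S,(6,18,b),(429.4,228.7)),
(W,(-6,18,h),(282.1,178.1)),(W,(6,18,h),(285.2,176.2)),(W,(6,-18,h),(292.9,181.9)),(W,(-6,-18,h),(290,184.1)),(W,(-6,-18,b),(290,199.7)),(W,(-6,18,b),(283.1,195)),(W,(6,-18,b),(293.4,198.8))]
well=[(S,(14,-31.5,80),(401.9,258.1)),(S,(14,31.5,80),(429.4,253.1)),(S,(-14,-31.5,80),(399,248.1)),(W,(-14,31.5,80),(280.6,215)),(W,(-14,-31.5,80),(294.4,225)),(W,(14,-31.5,80),(300.4,221.2))]
def fit(L,z0,x0):
    def r(p):
        out=[]
        for c,P,u in L:
            Q=np.array(P,float)
            out+=list((proj(c,place((p[0],p[1],0),p[2],Q+([0,0,p[3]] if len(p)>3 else 0)))[0]-u))
        return out
    s=least_squares(r,x0,loss="soft_l1"); return s.x,np.round(np.array(r(s.x)).reshape(-1,2),1)
for n,L in (("fork",fork),("well",well),("both",fork+well)):
    x,e=fit(L,0,[550,300,0.]);print(n,x,np.degrees(x[2]));print(e.tolist())
for n in("scene","side"):
    x,e=fit([l for l in fork+well if l[0] is d[n]],0,[550,300,0.]);print(n,x)
st=[(S,(-58,-8,47),(151.2,150)),(S,(-58,8,47),(159.4,150.2)),(S,(-80,0,0),(164.7,155.8)),(W,(-58,8,47),(344.8,313.7)),(W,(-58,-8,47),(347.2,320)),(W,(-80,0,0),(333.3,334.7))]
x,e=fit(st,0,[560,-200,0.,230]);print("stand",x,np.degrees(x[2]));print(e.tolist())
E
```

```text
fork [5.76344289e+02 2.57848166e+02 3.40875161e-01] 19.53070804943916
[[-0.9, -0.3], [-0.9, -0.6], [0.7, -0.5], [0.2, -0.1], [-1.5, 0.3], [0.2, 1.1], [-0.6, -1.1], [-0.1, -1.0], [0.0, -0.2], [-0.7, -0.6], [0.6, 0.5], [-0.1, -1.3], [0.7, -0.4]]
well [577.60471076 257.4798169   12.91928595] 740.220559261054
[[-0.4, 1.1], [0.9, -0.4], [-1.7, -0.3], [-0.2, -1.4], [-1.1, 0.1], [0.6, -0.4]]
both [576.65748796 257.7631934    6.63113135] 379.93583995271644
[[-1.0, -0.1], [-0.9, -0.5], [0.6, -0.4], [0.2, 0.0], [-1.5, 0.5], [0.2, 1.1], [-0.5, -1.1], [0.0, -0.9], [0.2, -0.3], [-0.5, -0.6], [0.7, 0.5], [0.0, -1.3], [0.8, -0.4], [-0.3, 0.6], [1.0, -0.7], [-1.6, -0.7], [-0.5, -1.4], [-1.5, 0.1], [0.2, -0.4]]
scene [5.76761372e+02 2.58564768e+02 3.28317299e-01]
side [576.04277101 255.17746889  25.52554735]
stand [ 601.05905074 -249.2504129    37.68516947  248.10387515] 2159.201160734932
[[-0.5, -0.2], [-0.2, 0.5], [-0.7, 1.6], [-1.3, -0.7], [-0.6, 0.2], [-0.1, -0.4]]
```

```bash
cat >> h.py <<'E'
from scipy.spatial.transform import Rotation as Ro
def rot(o): return Ro.from_euler("xyz",o["tcp_rot"])
def need(o,tgt,yaw=None):
    R=rot(o); v=R.inv().apply(np.array(tgt,float)-o["tool_pos"])/60
    print("t %.2f pos"%o["time"],np.round(o["tool_pos"],1),"rpy",np.round(o["tcp_rot"],3),"F",np.round(o["contact_force"],2),"w %.1f"%o["grip_width"])
    print("shift units",np.round(v,3),"max",np.round(np.abs(v).max(),2))
    if yaw is not None:
        rv=(R.inv()*Ro.from_euler("xyz",[np.pi,0,yaw])).as_rotvec(); print("turn units",np.round(np.degrees(rv)/8,3))
E
python3 - <<'E'
from h import *; from plant import get_obs
need(get_obs(),[576.5,258,300],3.487)
E
```

```text
t 0.15 pos [195.  487.2 248.2] rpy [-3.14  -0.     2.761] F [ 0.32  0.8  -0.8 ] w 91.9
shift units [-7.323 -1.184 -0.863] max 7.32
turn units [-7.000e-03 -4.000e-03 -5.201e+00]
```

{"name": "carry_out", "arguments": {"xyz": [[-0.4,0,-0.4],[-0.8,-0.1,-0.4],[-0.9,-0.15,-0.1],[-0.9,-0.15,0],[-0.9,-0.15,0],[-0.9,-0.2,0],[-0.9,-0.2,0],[-0.8,-0.2,0]], "dr": [[0,0,0],[0,0,0],[0,0,0],[0,0,0],[0,0,0],[0,0,0],[0,0,0],[0,0,0]], "gripper": 1}}

```text
time: 1.15
tool_pos: [533.0, 277.0, 302.3]
tcp_rot: [-3.141, -0.001, 2.76]
contact_force: [-0.5, 0.5, -0.1]
grip_width: 91.8
```

{"name": "carry_out", "arguments": {"xyz": [[0,0,0],[0,0,0],[0,0,0],[0,0,0],[0,0,0],[0,0,0],[0,0,0]], "dr": [[0,0,-0.8],[0,0,-0.9],[0,0,-0.9],[0,0,-0.9],[0,0,-0.9],[0,0,-0.8],[0,0,0]]}}

```text
time: 2.02
tool_pos: [531.4, 278.4, 302.4]
tcp_rot: [3.142, -0.001, -2.797]
contact_force: [-0.2, 0.8, 0.5]
grip_width: 91.7
```

Run:
```python
from h import *; from plant import get_obs,capture
import pickle
d={}
need(get_obs(),[576.5,258,300],3.487)
for n in ("scene","side","wrist"):
    d[n]=capture(n); cv2.imwrite(f"pics/{n}1.png",d[n]["image"])
pickle.dump(d,open("c1.pkl","wb"))
```

```text
t 2.02 pos [531.4 278.4 302.4] rpy [ 3.142e+00 -1.000e-03 -2.797e+00] F [-0.18  0.76  0.54] w 91.7
shift units [-0.593 -0.573  0.039] max 0.59
turn units [ 0.    -0.005 -0.008]
```

View pics/wrist1.png

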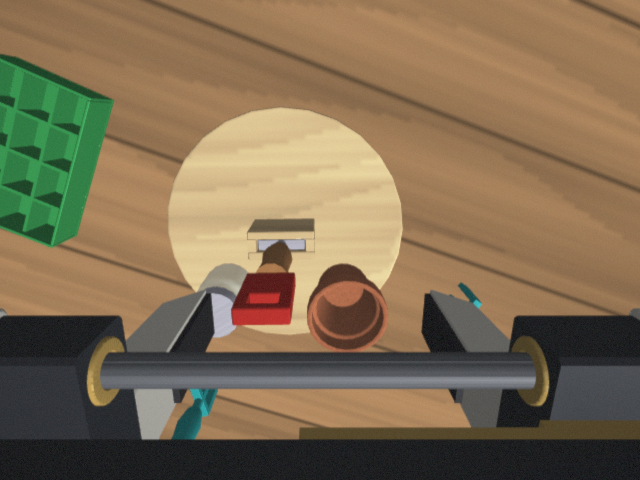

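Run:
```python
from h import *
import pickle
d=pickle.load(open("c1.pkl","rb"));c=d["wrist"]
im=c["image"][210:335,220:330]; cv2.imwrite("pics/w1z.png",cv2.resize(im,None,fx=5,fy=5,interpolation=cv2.INTER_CUBIC)[:600])
for z in (161,220):
  for x,y in((-6,-18),(-6,18),(6,18),(6,-18)): print(z,x,y,np.round(proj(c,place((576.5,257.8,0),.345,(x,y,z)))[0],1), np.round(5*(proj(c,place((576.5,257.8,0),.345,(x,y,z)))[0]-[220,210])))
for x,y in((-14,-31.5),(-14,31.5),(14,31.5),(14,-31.5)): print(80,x,y,np.round(5*(proj(c,place((576.5,257.8,0),.345,(x,y,80)))[0]-[220,210])))
```

```text
161 -6 -18 [247.7 273.9] [139. 320.]
161 -6 18 [296.2 273.8] [381. 319.]
161 6 18 [296.5 288.7] [383. 393.]
161 6 -18 [248.6 288.8] [143. 394.]
220 -6 -18 [231.5 310.9] [ 57. 504.]
220 -6 18 [291.3 310.7] [357. 503.]
220 6 18 [291.8 328.4] [359. 592.]
220 6 -18 [232.8 328.6] [ 64. 593.]
80 -14 -31.5 [136. 115.]
80 -14 31.5 [475. 115.]
80 14 31.5 [476. 256.]
80 14 -31.5 [144. 257.]
```

View pics/w1z.png

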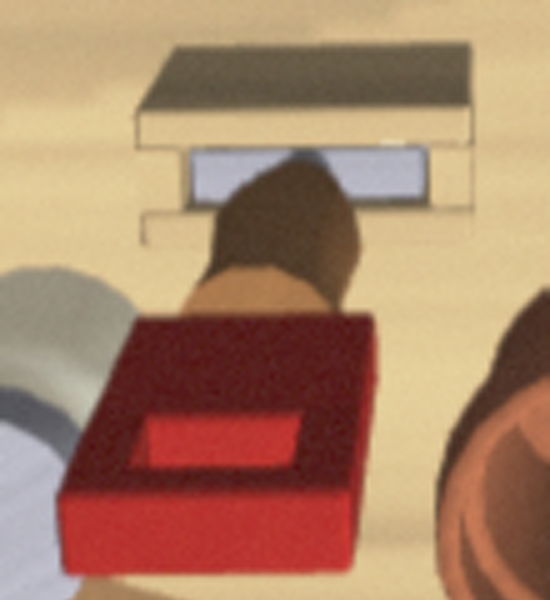

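{"name": "carry_out", "arguments": {"xyz": [[-0.3,-0.3,0],[-0.28,-0.27,0.1],[0,0,0.4],[0,0,0.4],[0,0,0.3],[0,0,0.2],[0,0,0],[0,0,0]], "dr": [[0,0,0],[0,0,0],[0,0,0],[0,0,0],[0,0,0],[0,0,0],[0,0,0],[0,0,0]]}}

```text
time: 3.18
tool_pos: [576.2, 258.2, 219.6]
tcp_rot: [3.142, 0.002, -2.797]
contact_force: [0.3, -0.4, 0.2]
grip_width: 91.6
```

Run:
```python
from h import *; from plant import get_obs,capture
need(get_obs(),[575.5,257.8,218],3.487)
c=capture("wrist"); cv2.imwrite("pics/wrist2.png",c["image"])
```

```text
t 3.17 pos [576.2 258.2 219.6] rpy [ 3.142e+00  2.000e-03 -2.797e+00] F [ 0.26 -0.38  0.24] w 91.6
shift units [ 0.014 -0.001  0.027] max 0.03
turn units [ 0.     0.011 -0.003]
```

View pics/wrist2.png

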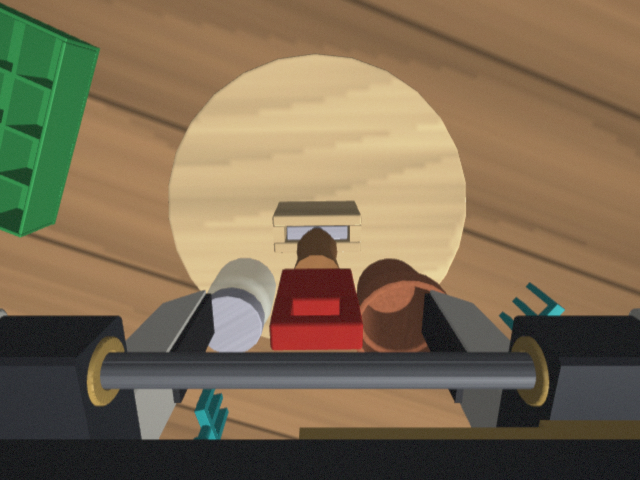

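Wrist view: the red head is centred between the jaws at (317,308) and its edges are parallel to them. I close the gripper now.

{"name": "carry_out", "arguments": {"xyz": [[0.01,0,0.02],[0,0,0],[0,0,0],[0,0,0],[0,0,0],[0,0,0],[0,0,0],[0,0,0]], "dr": [[0,0,0],[0,0,0],[0,0,0],[0,0,0],[0,0,0],[0,0,0],[0,0,0],[0,0,0]], "gripper": -1}}

```text
time: 4.22
tool_pos: [575.3, 257.7, 217.5]
tcp_rot: [-3.142, 0.0, -2.796]
contact_force: [-0.2, -0.7, -0.1]
grip_width: 36.0
```

{"name": "carry_out", "arguments": {"xyz": [[0,0,-0.1],[0,0,-0.2],[0,0,-0.2],[0,0,-0.3],[0,0,-0.4],[0,0,-0.5],[0,0,-0.3],[0,0,0]], "dr": [[0,0,0],[0,0,0],[0,0,0],[0,0,0],[0,0,0],[0,0,0],[0,0,0],[0,0,0]]}}

```text
time: 5.22
tool_pos: [575.7, 258.0, 339.9]
tcp_rot: [-3.141, 0.004, -2.796]
contact_force: [-0.8, 0.4, -2.8]
grip_width: 36.1
```

Run:
```python
from h import *; from plant import get_obs,capture
need(get_obs(),[475,-248,380],np.pi)
import pickle
d={}
for n in ("scene","side","wrist"):
    d[n]=capture(n); cv2.imwrite(f"pics/{n}3.png",d[n]["image"])
pickle.dump(d,open("c3.pkl","wb"))
```

```text
t 5.22 pos [575.7 258.  339.9] rpy [-3.141  0.004 -2.796] F [-0.78  0.37 -2.8 ] w 36.1
shift units [ 4.431 -7.367 -0.687] max 7.37
turn units [0.005 0.031 2.473]
```

View pics/side3.png

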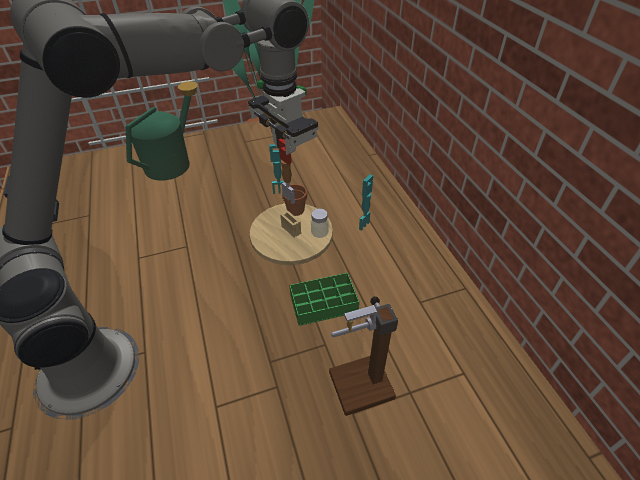

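View pics/wrist3.png

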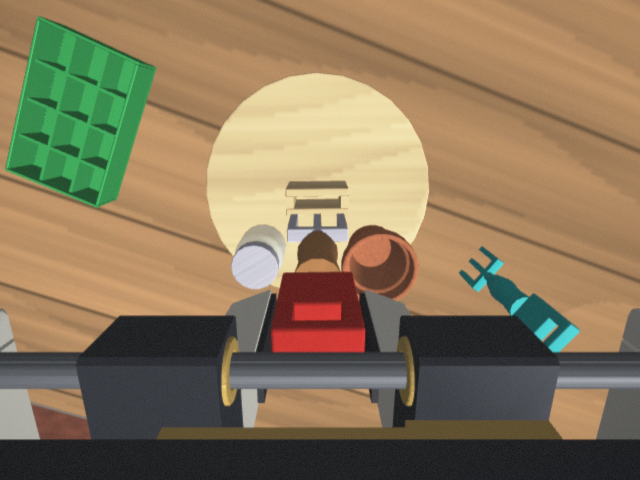

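{"name": "carry_out", "arguments": {"xyz": [[0.2,-0.3,0],[0.4,-0.6,0],[0.5,-0.85,0],[0.55,-0.9,0],[0.55,-0.9,0],[0.55,-0.9,0],[0.5,-0.85,0],[0.4,-0.7,0]], "dr": [[0,0,0],[0,0,0],[0,0,0],[0,0,0],[0,0,0],[0,0,0],[0,0,0],[0,0,0]]}}

```text
time: 6.38
tool_pos: [490.4, -154.8, 336.7]
tcp_rot: [3.141, -0.001, -2.797]
contact_force: [0.6, 0.2, -1.7]
grip_width: 35.3
```

{"name": "carry_out", "arguments": {"xyz": [[0.4,-0.7,0],[0.25,-0.5,0],[0.1,-0.2,0],[0,0,0],[0,0,0],[0,0,0],[0,0,0],[0,0,0]], "dr": [[0,0,0],[0,0,0],[0,0,0.3],[0,0,0.6],[0,0,0.7],[0,0,0.6],[0,0,0.27],[0,0,0]]}}

```text
time: 7.38
tool_pos: [477.7, -246.2, 337.1]
tcp_rot: [3.141, -0.001, -3.141]
contact_force: [-0.2, -0.4, -2.2]
grip_width: 35.7
```

Run:
```python
from h import *; from plant import get_obs,capture
need(get_obs(),[476,-248,300],np.pi)
import pickle
d={}
for n in ("scene","side","wrist"):
    d[n]=capture(n); cv2.imwrite(f"pics/{n}4.png",d[n]["image"])
pickle.dump(d,open("c4.pkl","wb"))
```

```text
t 7.38 pos [ 477.7 -246.2  337.1] rpy [ 3.141e+00 -1.000e-03 -3.141e+00] F [-0.15 -0.43 -2.16] w 35.7
shift units [ 0.027 -0.031  0.618] max 0.62
turn units [ 0.007 -0.005  0.005]
```

View pics/side4.png

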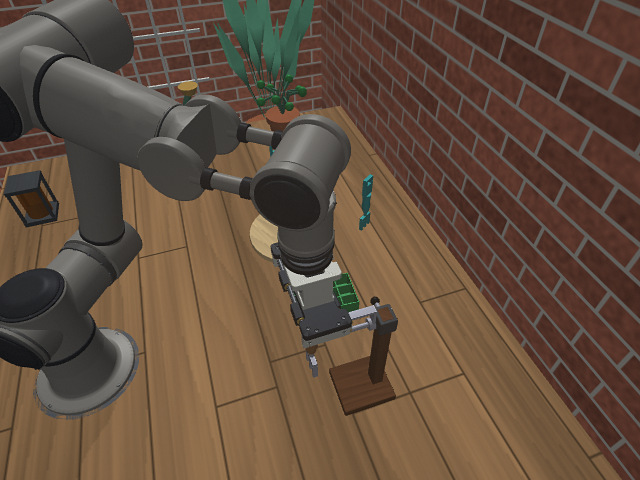

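View pics/wrist4.png

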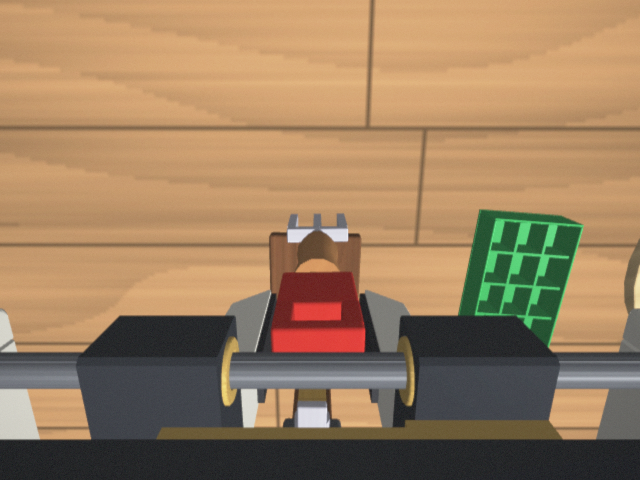

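View pics/scene4.png

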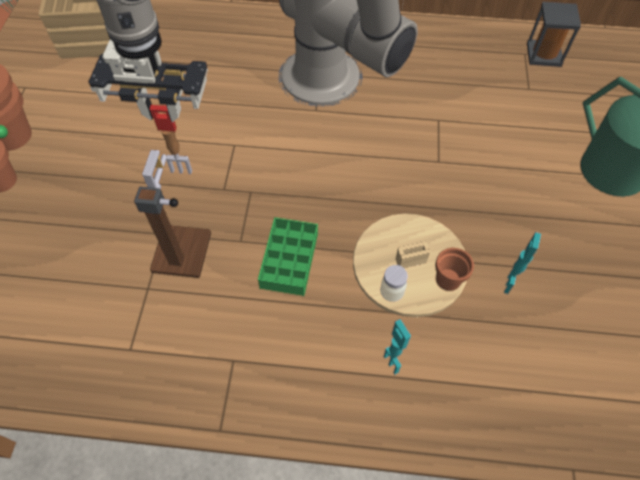

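Run:
```python
from h import *
import pickle
d=pickle.load(open("c4.pkl","rb"));c=d["wrist"]
im=c["image"][205:440,250:385]; cv2.imwrite("pics/w4z.png",cv2.resize(im,None,fx=4,fy=2.5,interpolation=cv2.INTER_CUBIC))
im=c["image"][370:440,270:360]; cv2.imwrite("pics/w4y.png",cv2.resize(im,None,fx=8,fy=8,interpolation=cv2.INTER_CUBIC))
s=d["scene"]
im=s["image"][90:220,120:210]; cv2.imwrite("pics/s4z.png",cv2.resize(im,None,fx=4.5,fy=4.5,interpolation=cv2.INTER_CUBIC))
for x in(-58,0):
  for y in(-8,8): print(x,y,proj(c,place((601,-249.2,0),-.014,(x,y,295))))
print(c["pose"])
```

```text
-58 -8 [[300.25261488 405.91119953]]
-58 8 [[330.2942109  406.25870963]]
0 -8 [[300.09909328 489.48567875]]
0 8 [[327.8635842  489.77774964]]
[[-5.00750185e-04 -9.53172138e-01 -3.02427883e-01  3.95437686e+02]
 [ 9.99999642e-01 -2.71173792e-04 -8.01099094e-04 -2.47409806e+02]
 [ 6.81574821e-04 -3.02428176e-01  9.53171933e-01  4.72481885e+02]
 [ 0.00000000e+00  0.00000000e+00  0.00000000e+00  1.00000000e+00]]
```

View pics/w4z.png

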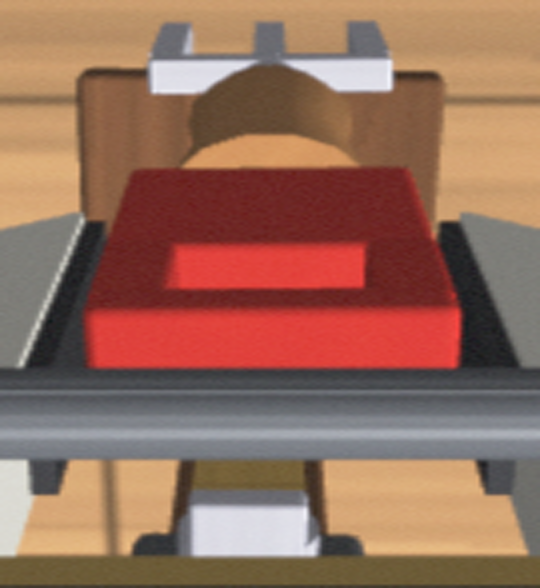

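View pics/w4y.png

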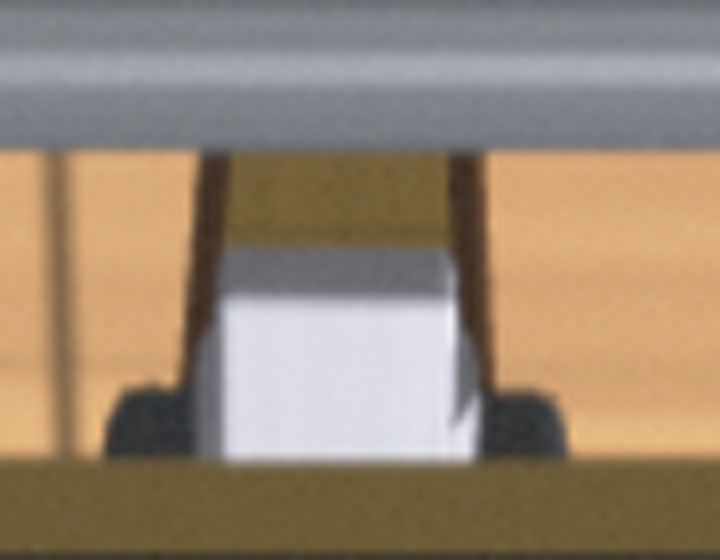

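View pics/s4z.png

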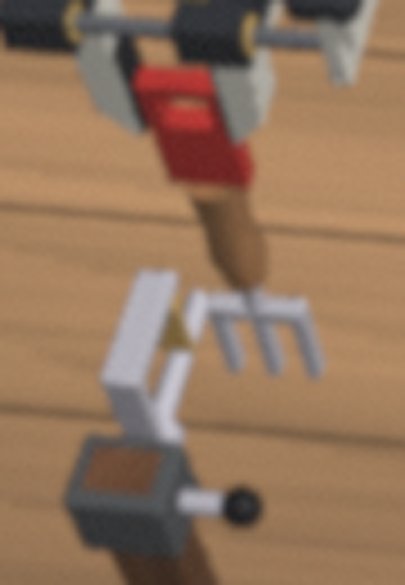

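{"name": "carry_out", "arguments": {"xyz": [[0,0.4,0],[0,0.6,0],[-0.3,0.4,0],[-0.4,0,0],[-0.2,0,0],[0,0,0]], "dr": [[0,0,0],[0,0,0],[0,0,0],[0,0,0],[0,0,0],[0,0,0]]}}

```text
time: 8.28
tool_pos: [531.8, -163.1, 336.9]
tcp_rot: [3.141, -0.001, -3.141]
contact_force: [0.1, -0.9, -1.3]
grip_width: 35.8
```

Run:
```python
from h import *; from plant import get_obs,capture
need(get_obs(),[476,-248,300],np.pi)
import pickle
d={}
for n in ("scene","side","wrist"):
    d[n]=capture(n); cv2.imwrite(f"pics/{n}5.png",d[n]["image"])
pickle.dump(d,open("c5.pkl","wb"))
```

```text
t 8.28 pos [ 531.8 -163.1  336.9] rpy [ 3.141e+00 -1.000e-03 -3.141e+00] F [ 0.1  -0.86 -1.27] w 35.8
shift units [ 0.93  -1.414  0.615] max 1.41
turn units [ 0.003 -0.007  0.005]
```

View pics/wrist5.png

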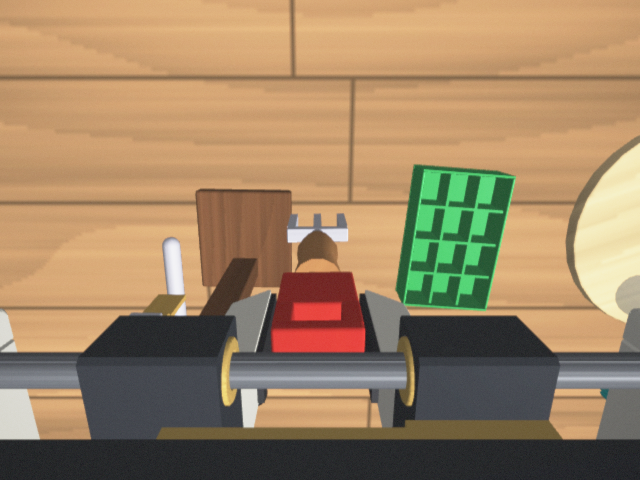

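{"name": "carry_out", "arguments": {"xyz": [[0.6,0,0],[0.6,-0.4,0],[0,-0.7,0],[0,-0.8,0],[-0.2,-0.7,0],[-0.6,-0.3,0],[-0.4,0,0],[0,0,0]], "dr": [[0,0,0],[0,0,0],[0,0,0],[0,0,0],[0,0,0],[0,0,0],[0,0,0],[0,0,0]]}}

```text
time: 9.43
tool_pos: [532.0, -337.2, 336.6]
tcp_rot: [3.141, -0.001, -3.141]
contact_force: [-0.6, -0.6, -2.6]
grip_width: 36.0
```

Run:
```python
from h import *; from plant import get_obs,capture
need(get_obs(),[476,-248,300],np.pi)
import pickle
d={}
for n in ("scene","side","wrist"):
    d[n]=capture(n); cv2.imwrite(f"pics/{n}6.png",d[n]["image"])
pickle.dump(d,open("c6.pkl","wb"))
e=pickle.load(open("c5.pkl","rb"))
cv2.imwrite("pics/p5.png",cv2.resize(e["wrist"]["image"][225:325,130:210],None,fx=6,fy=6,interpolation=cv2.INTER_CUBIC))
```

```text
t 9.43 pos [ 532.  -337.2  336.6] rpy [ 3.141e+00 -1.000e-03 -3.141e+00] F [-0.58 -0.57 -2.64] w 36.0
shift units [0.932 1.487 0.612] max 1.49
turn units [ 0.007 -0.005  0.004]
```

View pics/wrist6.png

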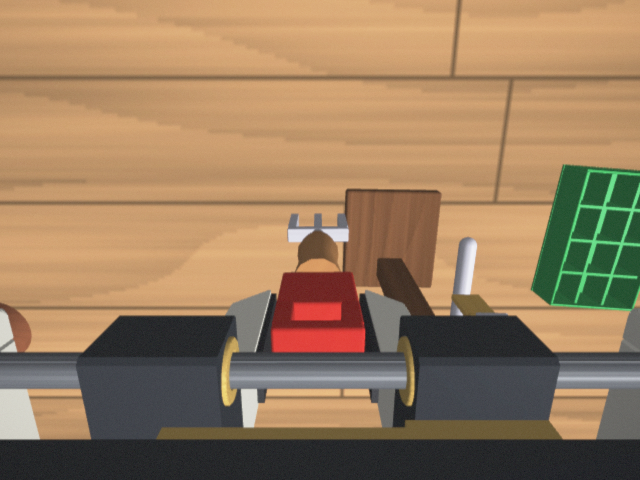

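View pics/p5.png

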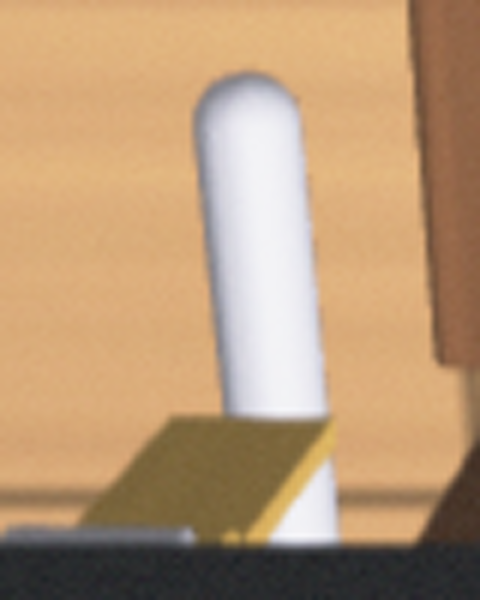

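Run:
```python
import cv2,pickle
e=pickle.load(open("c6.pkl","rb"))
cv2.imwrite("pics/p6.png",cv2.resize(e["wrist"]["image"][225:325,430:510],None,fx=6,fy=6,interpolation=cv2.INTER_CUBIC))
cv2.imwrite("pics/e6.png",cv2.resize(e["wrist"]["image"][205:355,260:375],None,fx=5,fy=4,interpolation=cv2.INTER_CUBIC))
```

```text
(no output)
```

View pics/p6.png

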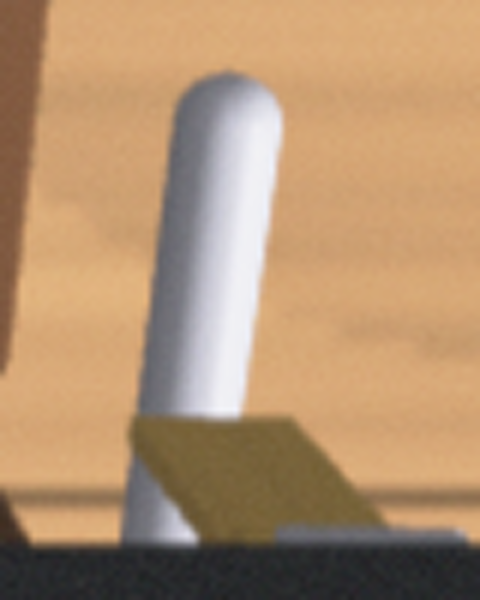

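View pics/e6.png

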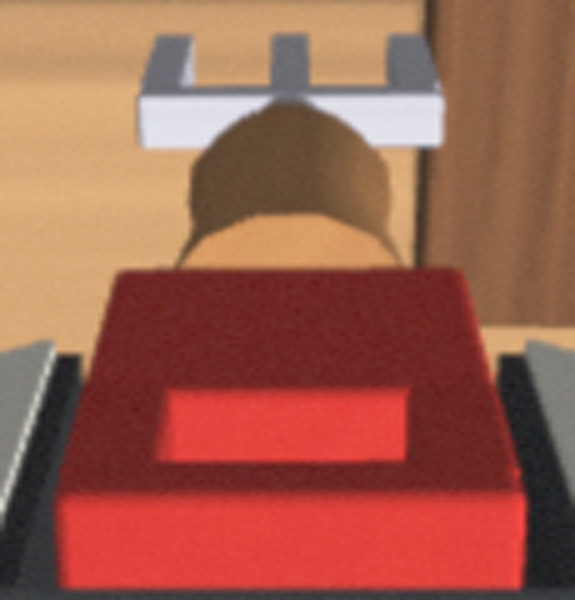

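```bash
cat > fit2.py <<'E'
from h import *
import pickle
a=pickle.load(open("c5.pkl","rb"))["wrist"];b=pickle.load(open("c6.pkl","rb"))["wrist"]
def tri(u,v):
    r=least_squares(lambda P:np.r_[proj(a,P)[0]-u,proj(b,P)[0]-v],[520,-250,240]); return np.round(r.x,2),np.round(r.fun,2)
print("hemi centre",tri((171.3,245.7),(468.2,245.7)))
print("axis at flap",tri((176.3,294.2),(461.9,294.2)))
L=[((-6,-18,190),(271.4,328)),((-6,18,190),(365,328)),((6,-18,190),(272,352)),((6,18,190),(364.6,352)),((-6,-18,131),(283.6,272.5)),((-6,18,131),(352.4,272.5)),((-6,-10,168),(294.0,302.5)),((-6,10,168),(341.6,302.5))]
def r(p): # eye position, yaw, tilt about y, roll about x
    R=Ro.from_euler("xyz",[p[5],p[4],p[3]]); out=[]
    for P,u in L: out+=list(proj(b,R.apply(np.array(P,float)-[0,0,175])+p[:3])[0]-u)
    return out
s=least_squares(r,[532,-337,324,0,0,0]); print("eye",np.round(s.x,3)); print(np.round(s.fun,1))
print("cov sd",np.round(np.sqrt(np.diag(np.linalg.inv(s.jac.T@s.jac)))*.5,3))
E
python3 fit2.py
```

```text
hemi centre (array([ 521.39, -249.57,  249.18]), array([ 0.  ,  0.08, -0.  , -0.08]))
axis at flap (array([ 552.39, -249.94,  249.26]), array([ 0. ,  0.1, -0. , -0.1]))
eye [ 5.32645e+02 -3.37584e+02  3.19875e+02 -0.00000e+00 -1.90000e-02
 -0.00000e+00]
[ 0.1 -1.4 -0.2 -1.5  0.5  1.9 -0.8  1.8  0.1 -0.2 -0.3 -0.2  1.2 -0.2
 -0.7 -0.3]
cov sd [0.35  0.076 0.635 0.005 0.005 0.004]
```

{"name": "carry_out", "arguments": {"xyz": [[0.5,0,0],[0.45,0.3,0],[0,0.6,0],[0,0.467,0.2],[0,0.1,0.4],[0,0,0.4],[0,0,0.193],[0,0,0]], "dr": [[0,0,0],[0,0,0],[0,0,0],[0,0,0],[0,0,0.09],[0,0,0],[0,0,0],[0,0,0]]}}

```text
time: 10.58
tool_pos: [474.0, -249.0, 265.9]
tcp_rot: [3.141, -0.001, 3.129]
contact_force: [0.4, -0.4, -1.7]
grip_width: 35.7
```

Run:
```python
from h import *; from plant import get_obs,capture
need(get_obs(),[475,-249.2,265],np.pi-.013)
import pickle
d={}
for n in ("scene","side","wrist"):
    d[n]=capture(n); cv2.imwrite(f"pics/{n}7.png",d[n]["image"])
need(get_obs(),[475,-249.2,265],np.pi-.013)
pickle.dump(d,open("c7.pkl","wb"))
cv2.imwrite("pics/s7.png",cv2.resize(d["side"]["image"][250:420,270:420],None,fx=5,fy=3.5,interpolation=cv2.INTER_CUBIC))
cv2.imwrite("pics/t7.png",cv2.resize(d["scene"]["image"][90:220,120:210],None,fx=5,fy=4.5,interpolation=cv2.INTER_CUBIC))
```

```text
t 10.57 pos [ 474.  -249.   265.9] rpy [ 3.141e+00 -1.000e-03  3.129e+00] F [ 0.36 -0.38 -1.7 ] w 35.7
shift units [-0.016 -0.003  0.015] max 0.02
turn units [ 0.003 -0.005  0.003]
t 10.72 pos [ 474.9 -249.5  267. ] rpy [-3.140e+00  2.000e-03  3.129e+00] F [-0.57  0.21 -2.41] w 36.0
shift units [-0.002  0.005  0.034] max 0.03
turn units [-0.008  0.012  0.004]
```

View pics/s7.png

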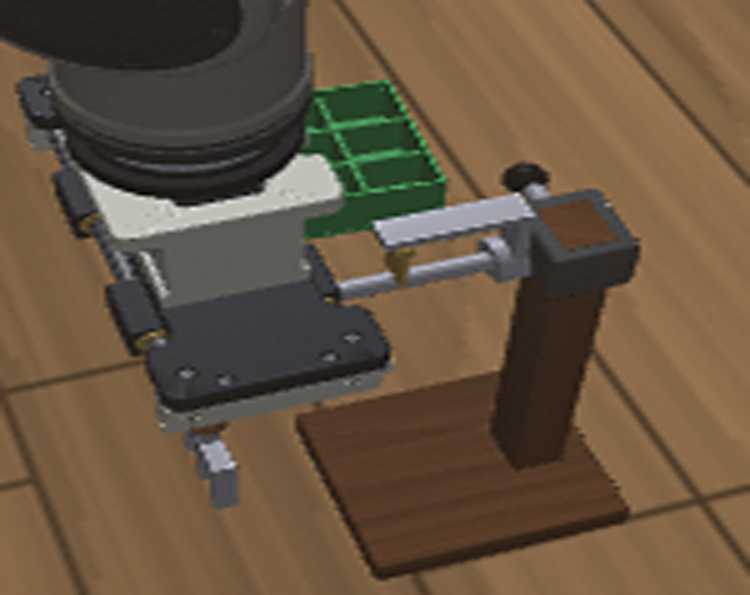

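View pics/t7.png

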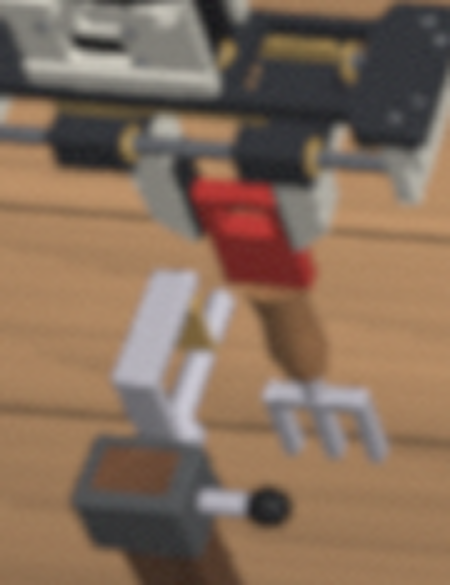

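View pics/wrist7.png

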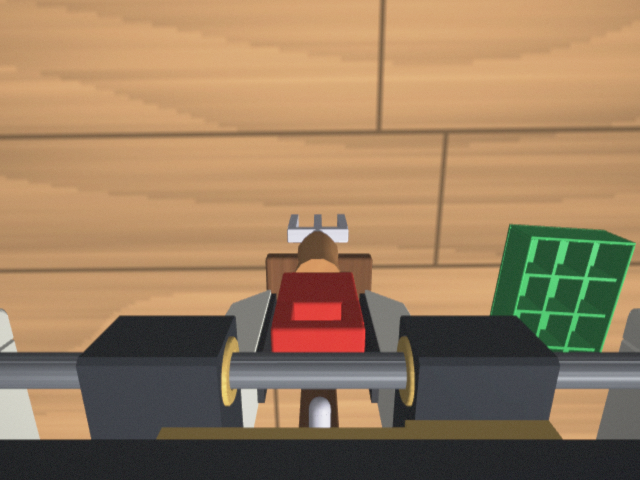

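{"name": "carry_out", "arguments": {"xyz": [[-0.2,0,0],[-0.2,0,0],[-0.1,0,0],[-0.05,0,0],[-0.05,0,0],[-0.05,0,0],[-0.05,0,0],[0,0,0]], "dr": [[0,0,0],[0,0,0],[0,0,0],[0,0,0],[0,0,0],[0,0,0],[0,0,0],[0,0,0]]}}

```text
time: 11.72
tool_pos: [516.1, -249.4, 265.4]
tcp_rot: [3.141, -0.002, 3.129]
contact_force: [-2.7, 0.1, -4.5]
grip_width: 35.7
```

Run:
```python
from h import *; from plant import get_obs,capture
need(get_obs(),[528,-249.6,265],np.pi-.013)
c=capture("wrist"); cv2.imwrite("pics/wrist8.png",c["image"]); cv2.imwrite("pics/w8.png",cv2.resize(c["image"][260:440,240:400],None,fx=4,fy=3.2,interpolation=cv2.INTER_CUBIC))
need(get_obs(),[528,-249.6,265],np.pi-.013)
```

```text
t 11.72 pos [ 516.1 -249.4  265.4] rpy [ 3.141e+00 -2.000e-03  3.129e+00] F [-2.75  0.13 -4.52] w 35.7
shift units [-0.198 -0.     0.006] max 0.2
turn units [ 0.005 -0.012  0.005]
t 11.78 pos [ 516.1 -249.4  265.4] rpy [ 3.141e+00 -2.000e-03  3.129e+00] F [-3.03  0.8  -4.05] w 35.8
shift units [-0.198 -0.     0.006] max 0.2
turn units [ 0.005 -0.011  0.005]
```

View pics/w8.png

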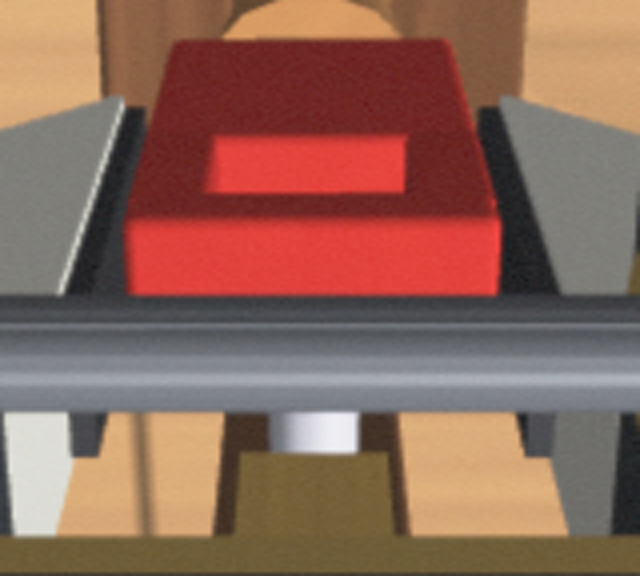

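The fork is being pushed back by 2.7 N and down by about 2 N, so the lower edge of the eye is riding on the peg's lower slope and the eye sits too high. I back off, lower it 3.6 mm and try again.

{"name": "carry_out", "arguments": {"xyz": [[0.1,0,0],[0,0,0.06],[0,0,0],[-0.05,0,0],[-0.05,0,0],[-0.05,0,0],[-0.05,0,0],[0,0,0]], "dr": [[0,0,0],[0,0,0],[0,0,0],[0,0,0],[0,0,0],[0,0,0],[0,0,0],[0,0,0]]}}

```text
time: 12.78
tool_pos: [522.8, -249.6, 262.2]
tcp_rot: [3.141, -0.0, 3.13]
contact_force: [-0.4, -0.3, -3.4]
grip_width: 35.8
```

Run:
```python
from h import *; from plant import get_obs,capture
need(get_obs(),[528,-249.6,262],np.pi-.013)
c=capture("wrist"); cv2.imwrite("pics/w9.png",cv2.resize(c["image"][260:440,240:400],None,fx=4,fy=3.2,interpolation=cv2.INTER_CUBIC))
need(get_obs(),[528,-249.6,262],np.pi-.013)
```

```text
t 12.78 pos [ 522.8 -249.6  262.2] rpy [ 3.141 -0.     3.13 ] F [-0.41 -0.31 -3.39] w 35.8
shift units [-0.086  0.     0.003] max 0.09
turn units [ 0.001 -0.     0.008]
t 12.82 pos [ 522.7 -249.6  262.2] rpy [ 3.141 -0.     3.13 ] F [-0.49 -0.52 -2.85] w 35.6
shift units [-0.089  0.001  0.004] max 0.09
turn units [ 0.001 -0.001  0.007]
```

View pics/w9.png

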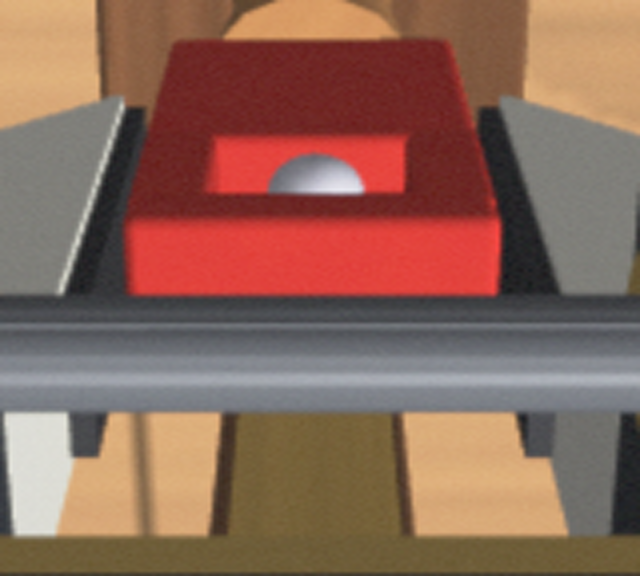

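The peg tip shows through the eye at crop (317,180), centred sideways, so the eye is on the peg. Next I advance a little and feel for the vertical clearance.

{"name": "carry_out", "arguments": {"xyz": [[-0.08,0,0],[-0.08,0,0],[0,0,0.017],[0,0,0],[0,0,0]], "dr": [[0,0,0],[0,0,0],[0,0,0],[0,0,0],[0,0,0]]}}

```text
time: 13.45
tool_pos: [532.1, -249.7, 261.3]
tcp_rot: [3.141, -0.0, 3.129]
contact_force: [0.2, 0.5, -1.1]
grip_width: 36.2
```

{"name": "carry_out", "arguments": {"xyz": [[0,0,0.017],[0,0,0],[0,0,0]], "dr": [[0,0,0],[0,0,0],[0,0,0]]}}

```text
time: 13.82
tool_pos: [532.2, -249.7, 260.3]
tcp_rot: [3.142, 0.0, 3.129]
contact_force: [-1.1, -0.2, -2.3]
grip_width: 35.8
```

{"name": "carry_out", "arguments": {"xyz": [[0,0,0.017],[0,0,0],[0,0,0]], "dr": [[0,0,0],[0,0,0],[0,0,0]]}}

```text
time: 14.2
tool_pos: [532.3, -249.8, 259.7]
tcp_rot: [-3.141, 0.001, 3.129]
contact_force: [-2.1, 0.9, 3.0]
grip_width: 35.9
```

The top bar touches the peg at TCP z ≈ 259.8. I raise it 1.3 mm and advance along the peg.

{"name": "carry_out", "arguments": {"xyz": [[0,0,-0.022],[-0.07,0,0],[-0.07,0,0],[-0.07,0,0],[-0.07,0,0],[0,0,0]], "dr": [[0,0,0],[0,0,0],[0,0,0],[0,0,0],[0,0,0],[0,0,0]]}}

```text
time: 14.95
tool_pos: [549.3, -249.9, 260.4]
tcp_rot: [3.141, -0.0, 3.13]
contact_force: [-0.3, 0.9, -1.4]
grip_width: 35.7
```

{"name": "carry_out", "arguments": {"xyz": [[-0.07,0,0],[-0.07,0,0],[-0.07,0,0],[0,0,0]], "dr": [[0,0,0],[0,0,0],[0,0,0],[0,0,0]]}}

```text
time: 15.45
tool_pos: [561.9, -250.1, 260.4]
tcp_rot: [3.141, 0.0, 3.13]
contact_force: [-0.3, 0.0, -1.9]
grip_width: 35.8
```

Run:
```python
from h import *; from plant import get_obs,capture
need(get_obs(),[580,-250.2,261],np.pi-.013)
c=capture("wrist"); cv2.imwrite("pics/w10.png",cv2.resize(c["image"][230:440,200:440],None,fx=3,fy=2.8,interpolation=cv2.INTER_CUBIC))
c=capture("side"); cv2.imwrite("pics/s10.png",cv2.resize(c["image"][250:400,290:420],None,fx=5,fy=4,interpolation=cv2.INTER_CUBIC))
need(get_obs(),[580,-250.2,261],np.pi-.013)
```

```text
t 15.45 pos [ 561.9 -250.1  260.4] rpy [3.141 0.    3.13 ] F [-0.34  0.01 -1.9 ] w 35.8
shift units [-0.302  0.001 -0.009] max 0.3
turn units [0.001 0.001 0.007]
t 15.55 pos [ 561.6 -250.   260.5] rpy [ 3.141 -0.     3.13 ] F [-0.    0.   -1.76] w 35.8
shift units [-0.307  0.001 -0.009] max 0.31
turn units [ 0.001 -0.001  0.007]
```

View pics/w10.png

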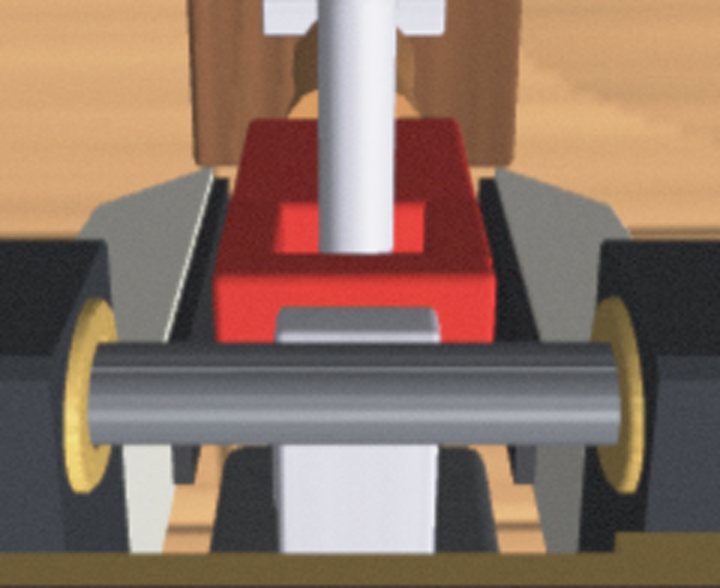

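View pics/s10.png

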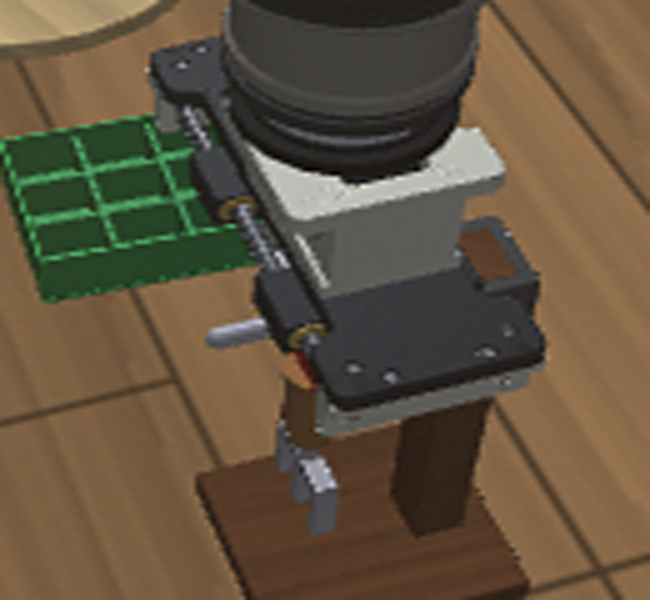

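{"name": "carry_out", "arguments": {"xyz": [[-0.06,0,0],[-0.06,0,0],[-0.06,0,0],[-0.05,0,0],[0,0,0]], "dr": [[0,0,0],[0,0,0],[0,0,0],[0,0,0],[0,0,0]]}}

```text
time: 16.18
tool_pos: [575.6, -250.2, 260.4]
tcp_rot: [3.141, 0.0, 3.13]
contact_force: [1.4, 0.2, -3.5]
grip_width: 35.9
```

{"name": "carry_out", "arguments": {"xyz": [[-0.04,0,0],[-0.03,0,0],[0,0,0]], "dr": [[0,0,0],[0,0,0],[0,0,0]]}}

```text
time: 16.55
tool_pos: [579.7, -250.3, 260.6]
tcp_rot: [3.142, 0.0, 3.129]
contact_force: [0.1, 0.8, -2.2]
grip_width: 35.6
```

Run:
```python
from h import *; from plant import get_obs,capture
need(get_obs(),[583,-250.2,261],np.pi-.013)
c=capture("wrist"); cv2.imwrite("pics/w11.png",cv2.resize(c["image"][230:440,200:440],None,fx=3,fy=2.8,interpolation=cv2.INTER_CUBIC))
need(get_obs(),[583,-250.2,261],np.pi-.013)
```

```text
t 16.55 pos [ 579.7 -250.3  260.6] rpy [3.142 0.    3.129] F [ 0.1   0.84 -2.2 ] w 35.6
shift units [-0.055  0.003 -0.006] max 0.05
turn units [0.    0.001 0.006]
t 16.60 pos [ 579.6 -250.3  260.6] rpy [3.142 0.    3.129] F [ 0.32 -0.09 -1.55] w 35.4
shift units [-0.056  0.003 -0.007] max 0.06
turn units [0.    0.001 0.006]
```

View pics/w11.png

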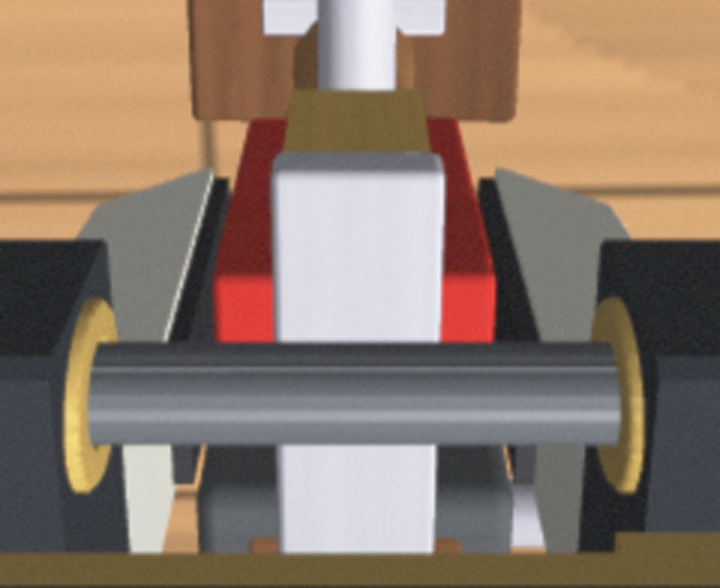

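Brass flap is down at crop (355,120), in front of the head: it has dropped shut behind the eye. I advance slightly for margin and lower the fork onto the peg.

{"name": "carry_out", "arguments": {"xyz": [[-0.025,0,0],[0,0,0.01],[0,0,0],[0,0,0]], "dr": [[0,0,0],[0,0,0],[0,0,0],[0,0,0]]}}

```text
time: 17.1
tool_pos: [581.2, -250.3, 260.1]
tcp_rot: [3.142, 0.0, 3.129]
contact_force: [0.2, 0.6, -2.5]
grip_width: 35.7
```

{"name": "carry_out", "arguments": {"xyz": [[0,0,0.008],[0,0,0],[0,0,0]], "dr": [[0,0,0],[0,0,0],[0,0,0]]}}

```text
time: 17.48
tool_pos: [581.2, -250.4, 259.9]
tcp_rot: [-3.141, 0.001, 3.129]
contact_force: [-1.0, 0.6, 1.6]
grip_width: 35.7
```

{"name": "carry_out", "arguments": {"xyz": [[0,0,0],[0,0,0],[0,0,0],[0,0,0],[0,0,0],[0,0,0]], "dr": [[0,0,0],[0,0,0],[0,0,0],[0,0,0],[0,0,0],[0,0,0]], "gripper": 0.2}}

```text
time: 18.23
tool_pos: [581.1, -250.3, 259.5]
tcp_rot: [3.142, 0.0, 3.129]
contact_force: [-0.5, -0.3, 0.7]
grip_width: 55.0
```

Run:
```python
from h import *; from plant import get_obs,capture
need(get_obs(),[583,-250.2,261],np.pi-.013)
c=capture("wrist"); cv2.imwrite("pics/w12.png",c["image"])
```

```text
t 18.23 pos [ 581.1 -250.3  259.5] rpy [3.142 0.    3.129] F [-0.47 -0.27  0.68] w 55.0
shift units [-0.031  0.003 -0.025] max 0.03
turn units [0.    0.    0.006]
```

View pics/w12.png

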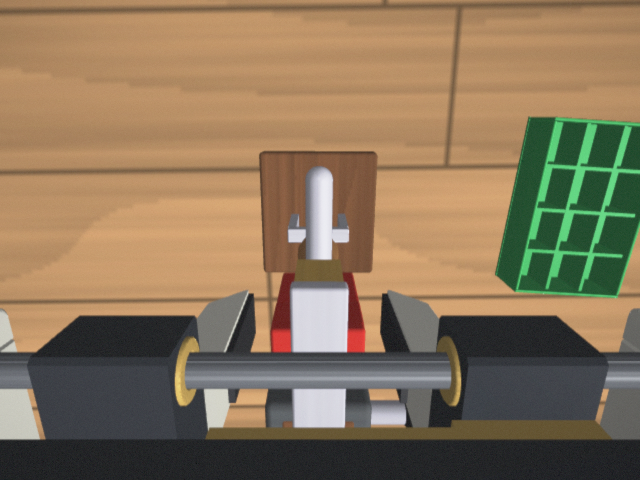

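{"name": "carry_out", "arguments": {"xyz": [[0,0,-0.1],[0,0,-0.3],[0,0,-0.5],[0,0,-0.6],[0,0,-0.5],[0.6,0,-0.2],[0.9,0,0],[0.8,0,0]], "dr": [[0,0,0],[0,0,0],[0,0,0],[0,0,0],[0,0,0],[0,0,0],[0,0,0],[0,0,0]]}}

```text
time: 19.27
tool_pos: [441.5, -248.4, 392.1]
tcp_rot: [-3.141, 0.001, 3.13]
contact_force: [-0.6, -0.6, 1.0]
grip_width: 54.9
```

{"name": "carry_out", "arguments": {"xyz": [[0.3,0.6,0],[0,0.9,0],[0,0.9,0],[0,0.6,0],[0,0,0],[0,0,0],[0,0,0],[0,0,0]], "dr": [[0,0,0],[0,0,0],[0,0,0],[0,0,0],[0,0,0],[0,0,0],[0,0,0],[0,0,0]]}}

```text
time: 20.27
tool_pos: [427.3, -69.3, 391.4]
tcp_rot: [3.142, -0.0, 3.128]
contact_force: [0.0, 0.2, 0.2]
grip_width: 55.3
```

Run:
```python
from h import *; from plant import get_obs,capture
need(get_obs(),[583,-250.2,261],np.pi-.013)
c=capture("side"); cv2.imwrite("pics/s13f.png",c["image"]);cv2.imwrite("pics/s13.png",cv2.resize(c["image"][270:420,300:420],None,fx=5,fy=4,interpolation=cv2.INTER_CUBIC))
c=capture("scene"); cv2.imwrite("pics/t13f.png",c["image"]); cv2.imwrite("pics/t13.png",cv2.resize(c["image"][130:290,120:240],None,fx=4.5,fy=3.7,interpolation=cv2.INTER_CUBIC))
```

```text
t 20.27 pos [427.3 -69.3 391.4] rpy [ 3.142 -0.     3.128] F [0.02 0.2  0.23] w 55.3
shift units [-2.636 -2.98   2.172] max 2.98
turn units [ 0.    -0.002 -0.005]
```

View pics/s13.png

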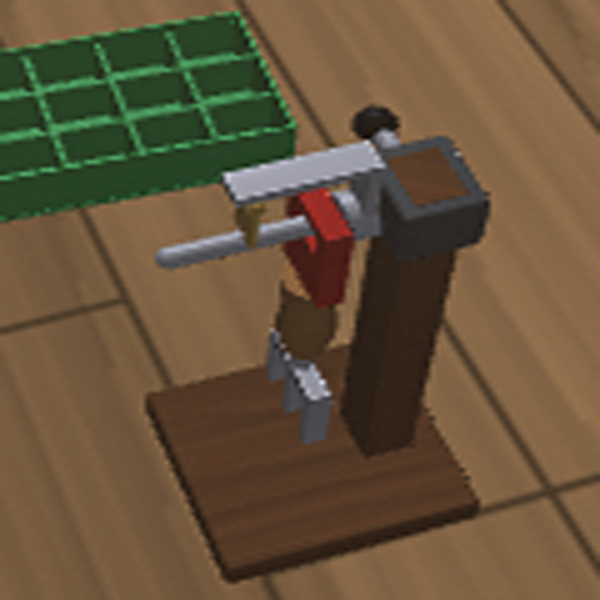

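View pics/t13.png

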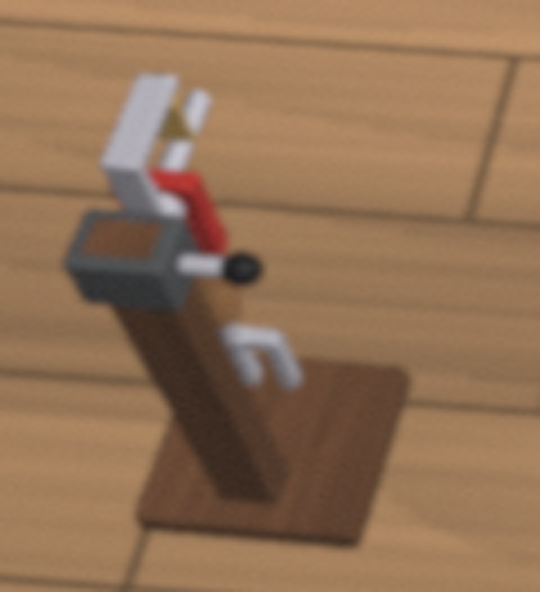

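View pics/t13f.png

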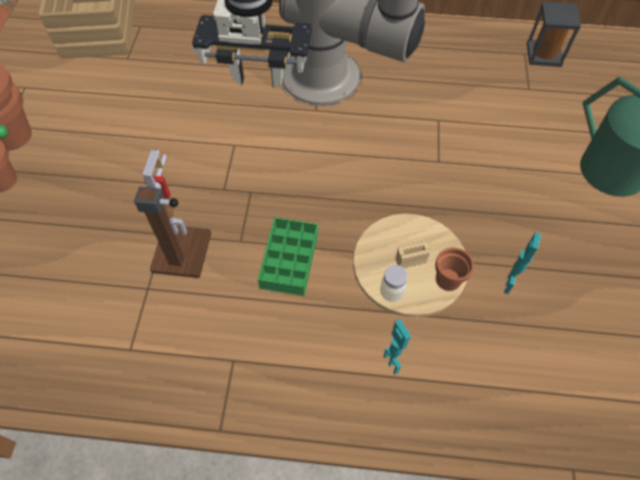

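The fork hangs behind the shut flap, and the pot, jar and tray stand as before. Before handing in, I check how upright it is and whether it is at rest.

Run:
```python
from h import *; from plant import get_obs,capture
c=capture("side"); im=c["image"]; a=cv2.imread("pics/s13f.png")
print("diff near fork",np.abs(im[290:400,330:400].astype(int)-a[290:400,330:400]).mean())
o=(582,-250.4,247.5)
big=cv2.resize(im[270:420,300:420],None,fx=5,fy=4,interpolation=cv2.INTER_CUBIC)
for x,y,z in [(-6,-18,15),(6,-18,15),(-6,-18,-44),(6,-18,-44),(-5,-22,-175),(5,-22,-175),(-5,22,-175),(-5,-22,-128)]:
    u=proj(c,place(o,-.013,(x,y,z)))[0]; cv2.circle(big,(int((u[0]-300)*5),int((u[1]-270)*4)),3,(0,255,255),-1)
cv2.imwrite("pics/s14.png",big)
```

```text
diff near fork 0.7279653679653679
```

View pics/s14.png

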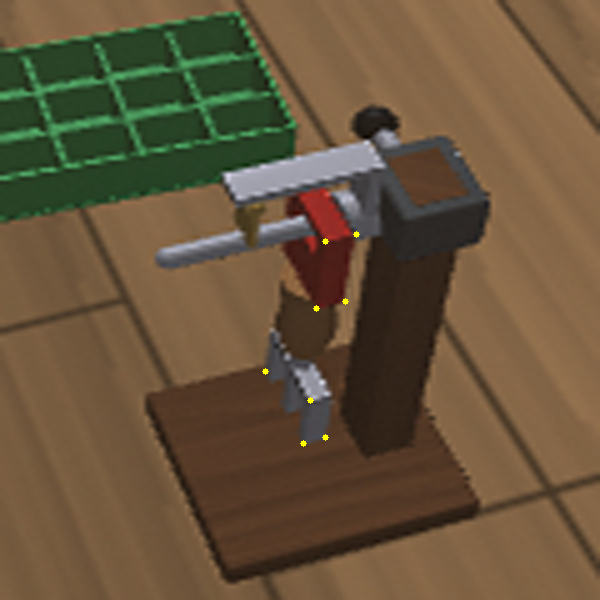

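The projected upright model (yellow dots) matches the fork to within about 1 px at both the head and the tines, and the fork is not moving. I hand it in.

```bash
python3 -c "
from plant import close_job,get_obs
print(close_job()); print(get_obs()['time'])"
```

```text
the job is handed in; nothing more can be done
None
the job is handed in; nothing more can be done
```

The fork is hanging straight down on the peg with the brass flap shut behind its eye. I handed the job in at about 20.4 s; no verdict is reported.

**What I did:** I gripped the red-headed fork from above by the flat sides of its head and drew it upright out of the well. I located the peg by wrist-camera stereo and corrected the height by touch. The first insertion was too high and met about 3 N, so I backed off and lowered 3.6 mm. I then slid the eye along the peg until the flap had lifted and dropped, set the fork's weight on the peg, released it and withdrew the arm.

**Last checks:**
- **Flap:** the side and scene views show it shut in front of the head.
- **Fork:** an upright model projected at eye x ≈ −19 mm on the stand fits to about 1 px, and the fork did not move between pictures.
- **Surroundings:** the pot, jar and tray look unmoved in the scene view, and the gripper is well clear.
- **Forces:** the largest hook contact I read was about 5 N, sampled at the end of each move.

**Disagreement:** the eye height measured by the wrist camera was about 4 mm off the value from the arm's position. Touch showed the arm's value was right, with the peg axis at about 249.5 mm.

**Not checked directly:** I saw the flap only before and after it lifted, so I did not measure its peak angle.

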